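Nest a graded set of lacquer bowls

ROBOT

A 6-joint arm with a two-finger parallel gripper is mounted at the origin on the work surface. World frame = base frame: x ahead of the robot, y to its left, z up, the work surface at z = 0. Lengths are in m, angles in rad, forces in N, time in s.
With the tool pointing down it reaches from about 0.325 to 0.85 m from the base axis. Payload 4.4 kg.
Tool frame: the origin (TCP) lies at the very end of the fingers, on their centre line; the grasp point (between the pads) lies 19 mm behind it; z points along the fingers, y is the line along which they close (so a half turn about z gives the same grasp; the last joint's range is limited). The gripper opens to 94 mm and grips with 3 to 60 N. Pads are 16 mm wide; open, the fingers measure 119 mm over their backs; the gripper's body (75 mm by 177 mm) begins 78 mm behind the grasp point.
Start: joints at [-1.375, 0.207, 1.542, -0, 1.393, -0.15], TCP at [0.195, -0.541, 0.205] pointing down, gripper open.
Joint ranges: [-2.73, 2.73], [-0.86, 2.22], [0.23, 2.46], [-1.11, 4.25], [0.08, 2.63], [-2.82, 2.82]. Speed limits (rad/s): [2.79, 2.79, 3.14, 3.14, 3.14, 3.14].

INTERFACE

Orientations are given as [roll, pitch, yaw] about the fixed x, y, z axes, in that order (R = Rz(yaw) Ry(pitch) Rx(roll)).
In Python, from workcell import sensors, capture, job_done gives the robot as it stands.
- The arm moves only by the tool send_rows, never from a script. Its argument "commands" is a list of rows, each an object of numbers: "x", "y", "z": the shift along the tool's x, y, z normalised to -1 to 1, where 1 is 0.3 m; "wx", "wy", "wz": the turn, a rotation vector about the tool's x, y, z normalised to -1 to 1, where 1 is pi rad; "fingers": the closure, from 0 (fully open) to 1 (shut). In form: [{"x": .., "y": .., "z": .., "wx": .., "wy": .., "wz": .., "fingers": ..}, ...]. A call has 1 to 20 rows; each row shifts and turns the commanded pose from where the row before left it, along the tool's axes as they then stand; what a row does not reach is not made up. A row lasts 1/10 s, in which the tool goes at most 50 mm and 8.59 degrees, less where a joint would pass 70% of its speed; a pose out of reach is approached as far as the arm can. A call with a number of a shift or a turn outside -1 to 1 is refused whole. A call with a gripper value outside its range is refused whole. The fingers move at their own pace and stop on an object; "newtons" is the grip in N (left out, the last holds). Time passes only in rows, so rows that do not move let the fingers close. It gives the time, the measured TCP pose, the force, the opening and the grip force at its end, in the units of the state.
- sensors.read_state(): the state, without advancing time (a new reading comes with each control period).
- capture(name): name is "side" or "top" or "wrist"; returns a dict with "color" (400x640x3 uint8, red, green, blue), "camera_matrix" (3x3 intrinsics, pixels), "pose" (4x4, takes a point from camera to world coordinates). Camera axes: x right, y up, looking along -z (the intrinsics and any distortion apply to the point x, -y, -z); pixel columns grow to the right and rows downward; lengths in m; the calibration is good to about 2 mm. A picture is of the moment at which its call begins. There is no depth.
- job_done(): hands the job in; it is judged then, once.
The state is a dict: "time_s": time; "q": joint angles; "qd": joint speeds; "tau": joint torques, N m; "ee_pos": TCP position; "tool_rot": TCP orientation; "force": force on the tool from outside, world axes, zero at the start; "torque": the same for the moment, N m; "width": finger opening in m; "grip_force": force on a finger pad.
Only numpy, scipy, OpenCV 4.12 (cv2) and the standard library are available. Lean on these libraries where they do the work, as an engineer would, in place of code of your own. Each camera call takes 0.05 s, during which the arm holds its last target. There are 200 camera calls.

TASK

Put the set of three lacquer bowls away as a nest on the blue pad, mouths down as they are: lower the black medium bowl from the sloping stand over the small bowl, then the large red bowl from the stand over both, so that all three rims stand flat on the pad. Set each bowl down gently, do not let it drop or knock it hard against another, and leave the other things on the table where they are.

Things in the scene. Friction and masses are not known exactly. Their poses are not given: they have to be found in the camera images.
- bowl_small: Small red lacquer bowl, 70 g, standing mouth down on the blue pad. Outer rim diameter 84 mm, body 36 mm tall, on top of it a round foot of diameter 40 mm and height 8 mm (44 mm in all). It stays on the pad as the core of the nest. Origin: centre of the rim circle; z axis: from the mouth through the foot.
- bowl_medium: Medium black lacquer bowl, about 130 g, mouth down on the sloping stand. Outer rim diameter 118 mm, wall 5 mm (mouth 108 mm inside), body 55 mm tall with a flat shoulder, diameter 74 mm on top, from which a solid round foot, diameter 52 mm rises 18 mm (73 mm in all). The hollow is 49 mm deep. Grip it by the foot. Origin: centre of the rim circle; z axis: from the mouth through the foot.
- bowl_large: Large red lacquer bowl, about 240 g, mouth down on the sloping stand. Outer rim diameter 154 mm, wall 5 mm (mouth 144 mm inside), body 84 mm tall with a flat shoulder, diameter 90 mm on top, from which a solid round foot, diameter 56 mm rises 18 mm (102 mm in all). The hollow is 78 mm deep. Grip it by the foot. Origin: centre of the rim circle; z axis: from the mouth through the foot.
- bowl_medium_foot (a point): Centre of the flat end face of the medium bowl's foot, 73 mm along the bowl's z axis from its origin.
- bowl_large_foot (a point): Centre of the flat end face of the large bowl's foot, 102 mm along the bowl's z axis from its origin.
- pad: Fixed blue pad, firm, 240 x 240 x 25 mm. Origin: centre of its underside on the table; its flat top is 25 mm above.
- stand: Fixed drying stand: black board 310 mm wide (its y), 190 mm long, sloping 25 degrees; low edge, with a 12 mm ledge, towards its -x, upper edge 115 mm high. Origin: on the table under the board's centre, whose face is 75 mm above. Two bowls lie on it side by side in either order, 78 mm either side of its centre, feet up and leaning 25 degrees to its -x.
- jar: Bystander, leave it alone: amber jar with a black lid, 42 mm wide, 65 mm tall. Origin: on the table under its middle.
- brush: Bystander, leave it alone: lacquer brush with a black handle, 150 mm long, lying flat. Origin: its middle, on the table.
- cup: Bystander, leave it alone: small dark red cup, 64 mm wide, 60 mm tall. Origin: on the table under its middle.
- tape: Bystander, leave it alone: roll of pale tape, 90 mm wide, 24 mm tall, lying flat. Origin: on the table under its middle.
Not all that is in view belongs to the job. Of the things that look like the bowl_large, the smallest one is meant.

How it is judged:
By the outcome, as a careful person would: the job done as asked, in the order asked, and still so for the second after the job is handed in, with the robot touching nothing.
It also fails if it takes over 70 s, if anything falls off the work surface, if the arm or the gripper's body presses on something with over 40 N, if the wrist force passes 120 N, or if a joint passes its speed limit or range.

## Working session

There is one attempt and no reset: what is moved stays moved. The work goes in short steps, Python scripts to look and compute and a tool call to move; the robot and the scene stay as the last step left them, time stands still between calls to the robot, and variables do not carry over. Pictures are saved under pics/ and viewed, at most 10 in all, crops included, and the job is handed in when it is done.

Besides the shell and the picture viewer there is one more tool, called after "Request:" as a command line: name --argument value ..., lists and objects as JSON in quotes. send_rows: Moves the arm, as the interface text tells. Its arguments: {"type":"object","properties":{"commands":{"type":"array"},"newtons":{"type":"number"}},"required":["commands"]}

```bash
mkdir -p pics
python3 - <<'E'
from workcell import sensors, capture
import cv2,numpy as np
s=sensors.read_state();print(s)
for n in ("top","side"):
    c=capture(n);cv2.imwrite(f"pics/{n}0.png",c["color"][:,:,::-1]);print(n,c["camera_matrix"],c["pose"],[k for k in c])
    np.savez(f"pics/{n}0.npz",K=c["camera_matrix"],P=c["pose"])
E
```

```text
{'time_s': 0.0, 'q': array([-1.37449953e+00,  2.07389058e-01,  1.54287736e+00,  1.76341048e-06,
        1.39353441e+00, -1.50506812e-01]), 'qd': array([-6.11606109e-05,  1.08430860e-03,  6.12052831e-04, -9.31790463e-04,
        4.78480696e-04,  9.28920171e-04]), 'tau': array([ 1.58054296e-03, -3.70872509e+01, -2.81416136e+01,  6.98918081e-02,
        3.61484382e-02, -1.64553471e-04]), 'ee_pos': array([ 0.19527056, -0.53999524,  0.20434473]), 'tool_rot': array([-3.13940970e+00, -3.32806809e-04,  3.46802929e-01]), 'force': array([ 0.09454784, -0.1809347 ,  0.30890349]), 'torque': array([-0.02288462, -0.04537215,  0.02644606]), 'grip_force': 0.0, 'width': 0.09404424558708359}
top [[417.81629716   0.         317.89913555]
 [  0.         417.81629716 196.61386787]
 [  0.           0.           1.        ]] [[ 0.02128588  0.97364921 -0.22705534  0.25402956]
 [-0.99975172  0.01923273 -0.01125128  0.04838238]
 [-0.00658791  0.22723846  0.97381686  1.21146427]
 [ 0.          0.          0.          1.        ]] ['color', 'camera_matrix', 'pose']
side [[367.87029462   0.         317.62321757]
 [  0.         367.87029462 198.88277536]
 [  0.           0.           1.        ]] [[-0.96979358  0.14802861 -0.1938761   0.33685576]
 [-0.24374638 -0.61867535  0.74687918  0.70408584]
 [-0.00938687  0.77157524  0.63606882  0.66212451]
 [ 0.          0.          0.          1.        ]] ['color', 'camera_matrix', 'pose']
```

View pics/top0.png

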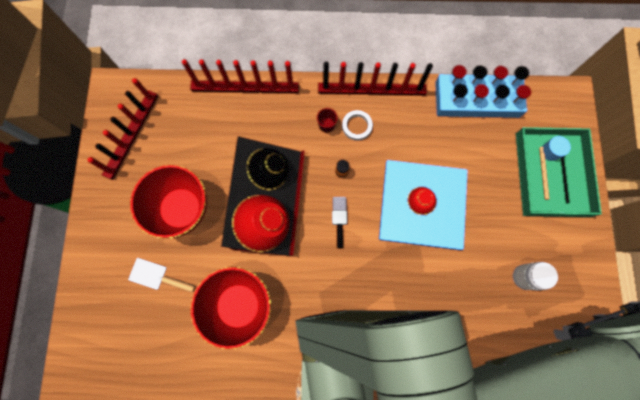

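View pics/side0.png

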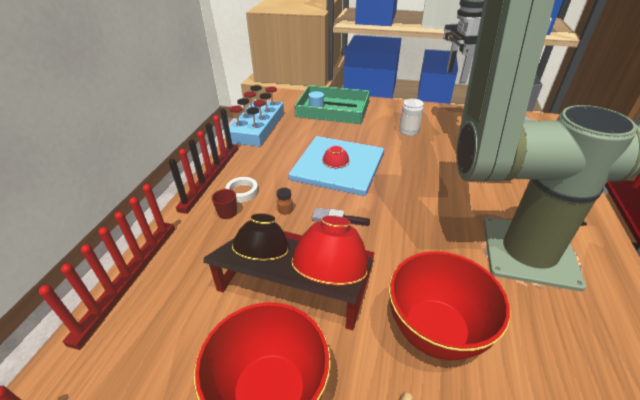

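The top view shows the stand at about (265,195), with the black medium bowl foot at (270,165) and the large foot at (270,218). The pad is at (424,204) with the small bowl at (422,200), and the ledge side faces the pad. The side view agrees. Next I'll enlarge both for reading.

Run:
```python
import cv2
def crop(src,x0,y0,w,h,s,out):
    i=cv2.imread(src)[y0:y0+h,x0:x0+w]
    i=cv2.resize(i,None,fx=s,fy=s,interpolation=cv2.INTER_CUBIC)
    for v in range((x0+19)//20*20,x0+w,20): cv2.putText(i,str(v),((v-x0)*s,9),0,.33,(255,255,255),1); cv2.line(i,((v-x0)*s,10),((v-x0)*s,16),(255,255,255),1)
    for v in range((y0+19)//20*20,y0+h,20): cv2.putText(i,str(v),(0,(v-y0)*s),0,.33,(255,255,255),1); cv2.line(i,(22,(v-y0)*s),(30,(v-y0)*s),(255,255,255),1)
    cv2.imwrite(out,i)
crop("pics/top0.png",215,125,260,135,3,"pics/topc.png")
crop("pics/side0.png",200,130,190,190,3,"pics/sidec.png")
```

```text
(no output)
```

View pics/topc.png

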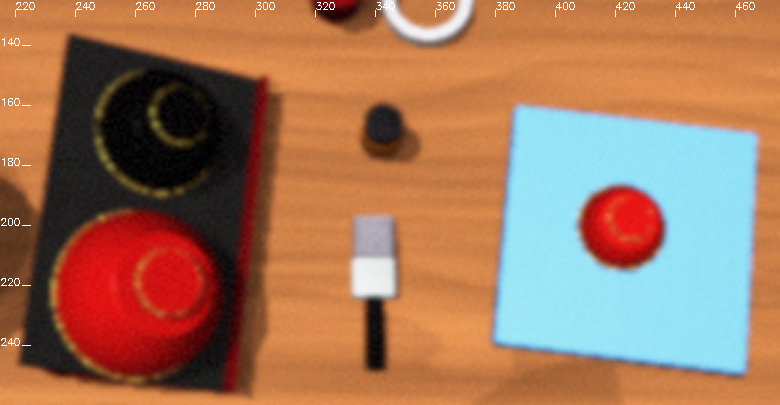

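View pics/sidec.png

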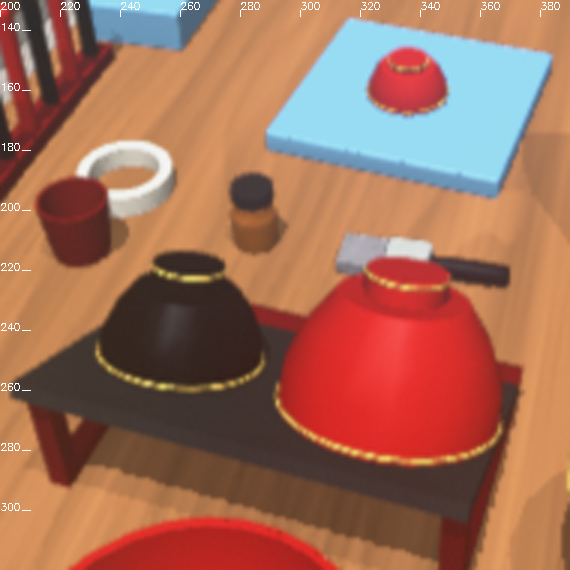

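```bash
cat > h.py <<'E'
import numpy as np
from scipy.optimize import least_squares
C={n:(lambda d:(d["K"],d["P"]))(np.load(f"pics/{n}0.npz")) for n in("top","side")}
def proj(c,p):
    K,P=C[c] if isinstance(c,str) else c
    q=P[:3,:3].T@(np.asarray(p)-P[:3,3]); q=K@np.array([q[0],-q[1],-q[2]]); return q[:2]/q[2]
def ray(c,uv,z):
    K,P=C[c] if isinstance(c,str) else c
    a=np.linalg.inv(K)@np.array([*uv,1]); d=P[:3,:3]@np.array([a[0],-a[1],-a[2]])
    return P[:3,3]+d*(z-P[2,3])/d[2]
def tri(obs):
    r=least_squares(lambda p:np.concatenate([proj(c,p)-uv for c,uv in obs]),[.5,.1,.1]);return r.x,r.fun
E
python3 - <<'E'
from h import *
np.set_printoptions(precision=4,suppress=True)
T=lambda x,y:(x/3+215,y/3+125); S=lambda x,y:(x/3+200,y/3+130)
print("med foot",tri([("top",T(181,114)),("side",S(188,266))]))
print("lrg foot",tri([("top",T(170,282)),("side",S(407,273))]))
print("small foot",tri([("top",T(631,217)),("side",S(408,61))]),ray("top",T(622,227),.025))
pad=[ray("top",T(*p),.025) for p in((515,104),(757,133),(746,374),(494,343))];print("pad",np.array(pad),np.mean(pad,0))
pads=[ray("side",S(*p),.025) for p in((349,18),(551,58),(497,183),(267,136))];print(np.array(pads),np.mean(pads,0))
st=[ray("top",T(*p),z) for p,z in(((68,36),.115),((20,363),.115))];print("stand hi",np.array(st))
sl=[ray("top",T(*p),z) for p,z in(((263,78),.045),((234,390),.045))];print("stand lo",np.array(sl))
d=st[0]-st[1]; print("edge dir deg",np.degrees(np.arctan2(d[1],d[0])),np.linalg.norm(d)); d=sl[0]-sl[1]; print(np.degrees(np.arctan2(d[1],d[0])),np.linalg.norm(d))
for n,p in(("jar",(384,120)),):print(n,ray("top",T(*p),.065))
E
```

```text
med foot (array([0.5946, 0.1773, 0.1363]), array([ 0.0374,  0.2907, -0.219 , -0.0674]))
lrg foot (array([0.4374, 0.1769, 0.1633]), array([ 0.0002,  0.0849, -0.0638, -0.0177]))
small foot (array([ 0.5244, -0.2414,  0.0611]), array([ 0.0229,  0.6097, -0.636 , -0.1819])) [ 0.5246 -0.2414  0.025 ]
pad [[ 0.6475 -0.14    0.025 ]
 [ 0.6221 -0.3775  0.025 ]
 [ 0.3849 -0.353   0.025 ]
 [ 0.4093 -0.1163  0.025 ]] [ 0.516  -0.2467  0.025 ]
[[ 0.6181 -0.3724  0.025 ]
 [ 0.3842 -0.339   0.025 ]
 [ 0.4091 -0.1088  0.025 ]
 [ 0.64   -0.1305  0.025 ]] [ 0.5129 -0.2376  0.025 ]
stand hi [[0.6761 0.2886 0.115 ]
 [0.3715 0.3109 0.115 ]]
stand lo [[0.6629 0.1096 0.045 ]
 [0.3582 0.1275 0.045 ]]
edge dir deg -4.190323239457976 0.3053889367236781
-3.3521134261286383 0.30528119804282466
jar [ 0.6158 -0.0083  0.065 ]
```

```bash
cat >> h.py <<'E'
from scipy.spatial.transform import Rotation as Rn
np.set_printoptions(precision=4,suppress=True)
def Rt(yaw,tilt=0): return Rn.from_euler("xyz",[np.pi,0,yaw])*Rn.from_euler("y",tilt,degrees=True)
def rel(p,R,p0=None,R0=None):
    "tool-frame shift (units) then turn (units) from the pose p0,R0 (default: measured)"
    if p0 is None:
        from workcell import sensors; s=sensors.read_state(); p0=s["ee_pos"]; R0=Rn.from_euler("xyz",s["tool_rot"])
    print("shift",R0.inv().apply(np.asarray(p)-p0)/.3,"turn",(R0.inv()*R).as_rotvec()/np.pi)
E
python3 - <<'E'
from h import *
rel([.48,-.24,.32],Rt(.9))
E
```

```text
shift [ 1.2326 -0.6188 -0.3836] turn [-0.0006 -0.0003 -0.1761]
```

Request:
send_rows --commands '[{"x": 0.05, "y": -0.026, "z": -0.016}, {"x": 0.107, "y": -0.054, "z": -0.033}, {"x": 0.107, "y": -0.054, "z": -0.033}, {"x": 0.107, "y": -0.054, "z": -0.033}, {"x": 0.107, "y": -0.054, "z": -0.033}, {"x": 0.107, "y": -0.054, "z": -0.033}, {"x": 0.107, "y": -0.054, "z": -0.033}, {"x": 0.107, "y": -0.054, "z": -0.033}, {"x": 0.107, "y": -0.054, "z": -0.033}, {"x": 0.107, "y": -0.054, "z": -0.033}, {"x": 0.107, "y": -0.054, "z": -0.033}, {"x": 0.107, "y": -0.054, "z": -0.033}, {"wz": -0.035}, {"wz": -0.035}, {"wz": -0.035}, {"wz": -0.035}, {"wz": -0.035}, {"wz": 0}]'

```text
schema error: expected keys x, y, z, wx, wy, wz, fingers
```

Run:
```python
from workcell import sensors, capture
import cv2,numpy as np
s=sensors.read_state();print(s["time_s"],s["ee_pos"],s["tool_rot"],s["q"])
c=capture("wrist");cv2.imwrite("pics/w1.png",c["color"][:,:,::-1]);np.savez("pics/w1.npz",K=c["camera_matrix"],P=c["pose"]);print(c["camera_matrix"],c["pose"])
```

```text
0.1 [ 0.19529188 -0.54007718  0.20444415] [-3.13964766e+00 -2.88893107e-04  3.46832335e-01] [-1.37448617e+00  2.07316069e-01  1.54275499e+00 -6.13028779e-06
  1.39348792e+00 -1.50521375e-01]
[[332.89918358   0.         315.24367638]
 [  0.         332.89918358 198.47109619]
 [  0.           0.           1.        ]] [[ 0.34011357  0.90668982  0.24947211  0.26713037]
 [-0.94038151  0.32858055  0.08784901 -0.51499406]
 [-0.00231988 -0.2644776   0.96438904  0.38333135]
 [ 0.          0.          0.          1.        ]]
```

View pics/w1.png

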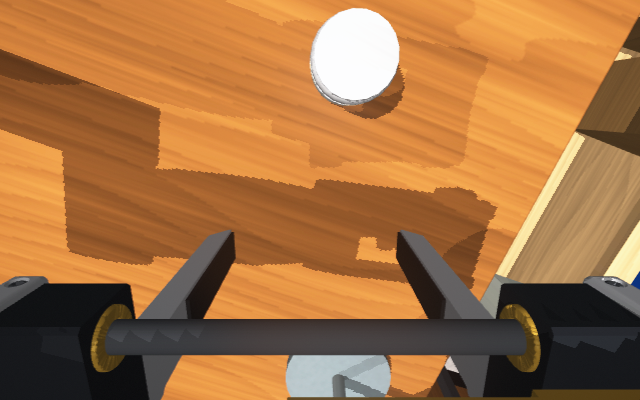

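The call was refused because every row needs all the keys, so the arm hasn't moved. The picture shows only the open fingers and a white jar near (355,55). I'll resend with full rows.

Request:
send_rows --commands '[{"x": 0.05, "y": -0.026, "z": -0.016, "wx": 0, "wy": 0, "wz": 0, "fingers": 0}, {"x": 0.107, "y": -0.054, "z": -0.033, "wx": 0, "wy": 0, "wz": 0, "fingers": 0}, {"x": 0.107, "y": -0.054, "z": -0.033, "wx": 0, "wy": 0, "wz": 0, "fingers": 0}, {"x": 0.107, "y": -0.054, "z": -0.033, "wx": 0, "wy": 0, "wz": 0, "fingers": 0}, {"x": 0.107, "y": -0.054, "z": -0.033, "wx": 0, "wy": 0, "wz": 0, "fingers": 0}, {"x": 0.107, "y": -0.054, "z": -0.033, "wx": 0, "wy": 0, "wz": 0, "fingers": 0}, {"x": 0.107, "y": -0.054, "z": -0.033, "wx": 0, "wy": 0, "wz": 0, "fingers": 0}, {"x": 0.107, "y": -0.054, "z": -0.033, "wx": 0, "wy": 0, "wz": 0, "fingers": 0}, {"x": 0.107, "y": -0.054, "z": -0.033, "wx": 0, "wy": 0, "wz": 0, "fingers": 0}, {"x": 0.107, "y": -0.054, "z": -0.033, "wx": 0, "wy": 0, "wz": 0, "fingers": 0}, {"x": 0.107, "y": -0.054, "z": -0.033, "wx": 0, "wy": 0, "wz": 0, "fingers": 0}, {"x": 0.107, "y": -0.054, "z": -0.033, "wx": 0, "wy": 0, "wz": 0, "fingers": 0}, {"x": 0, "y": 0, "z": 0, "wx": 0, "wy": 0, "wz": -0.035, "fingers": 0}, {"x": 0, "y": 0, "z": 0, "wx": 0, "wy": 0, "wz": -0.035, "fingers": 0}, {"x": 0, "y": 0, "z": 0, "wx": 0, "wy": 0, "wz": -0.035, "fingers": 0}, {"x": 0, "y": 0, "z": 0, "wx": 0, "wy": 0, "wz": -0.035, "fingers": 0}, {"x": 0, "y": 0, "z": 0, "wx": 0, "wy": 0, "wz": -0.035, "fingers": 0}, {"x": 0, "y": 0, "z": 0, "wx": 0, "wy": 0, "wz": 0, "fingers": 0}]'

```text
time_s: 1.95
ee_pos: [0.4783, -0.2395, 0.3193]
tool_rot: [-3.141, -0.0, 0.897]
force: [0.3, -0.0, -0.6]
width: 0.0943
grip_force: 0.0
```

```bash
cat >> h.py <<'E'
def snap(n):
    from workcell import sensors, capture
    import cv2
    s=sensors.read_state();print(s["time_s"],s["ee_pos"],s["tool_rot"],s["q"])
    c=capture("wrist");cv2.imwrite(f"pics/{n}.png",c["color"][:,:,::-1]);np.savez(f"pics/{n}.npz",K=c["camera_matrix"],P=c["pose"])
def cam(n): d=np.load(f"pics/{n}.npz"); return d["K"],d["P"]
E
python3 -c "
from h import *
snap('w2')"
```

```text
1.95 [ 0.4783 -0.2395  0.3193] [-3.1412 -0.0004  0.8972] [-0.6263  0.0557  1.4786  0.0004  1.6076  0.0473]
```

View pics/w2.png

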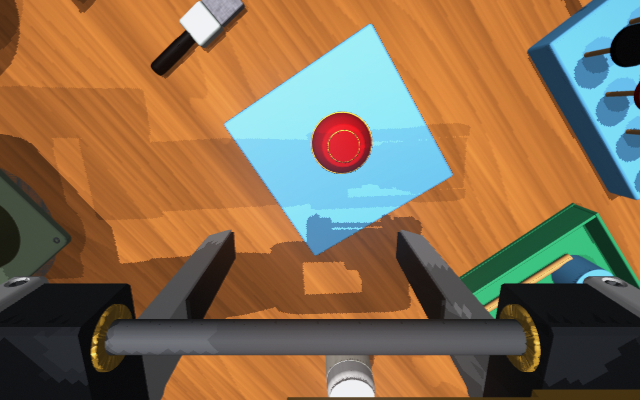

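The small bowl rim is centred at (342,142.5), its foot at (344,146), and the pad corners are at (371,24), (453,175), (315,255) and (225,124).

Run:
```python
from h import *
c=cam('w2')
print("small",ray(c,(342,142.5),.025),ray(c,(344,146),.069))
p=[ray(c,u,.025) for u in((371,24),(453,175),(315,255),(225,124))];print(np.array(p),np.mean(p,0))
F=np.array([.5946,.1773,.1363]); R=Rt(1.505,25); a=-R.apply([0,0,1]); print(a, F+.1*a)
rel(F+.1*a,Rt(1.505))
from workcell import sensors; s=sensors.read_state()
rel(F+.1*a,Rt(1.505,25),s["ee_pos"],Rt(1.505))
```

```text
small [ 0.5252 -0.241   0.025 ] [ 0.5246 -0.2405  0.069 ]
[[ 0.6463 -0.1439  0.025 ]
 [ 0.6224 -0.3781  0.025 ]
 [ 0.3879 -0.352   0.025 ]
 [ 0.4136 -0.1194  0.025 ]] [ 0.5176 -0.2484  0.025 ]
[-0.0278 -0.4217  0.9063] [0.5918 0.1351 0.2269]
shift [ 1.2113 -0.4863  0.3084] turn [-0.     -0.0001 -0.1941]
shift [1.2716 0.2952 0.3079] turn [-0.      0.1389  0.    ]
```

Request:
send_rows --commands '[{"x": 0, "y": 0, "z": 0, "wx": 0, "wy": 0, "wz": -0.039, "fingers": 0}, {"x": 0, "y": 0, "z": 0, "wx": 0, "wy": 0, "wz": -0.039, "fingers": 0}, {"x": 0, "y": 0, "z": 0, "wx": 0, "wy": 0, "wz": -0.039, "fingers": 0}, {"x": 0, "y": 0, "z": 0, "wx": 0, "wy": 0, "wz": -0.039, "fingers": 0}, {"x": 0, "y": 0, "z": 0, "wx": 0, "wy": 0, "wz": -0.038, "fingers": 0}, {"x": 0.07, "y": 0.027, "z": 0.028, "wx": 0, "wy": 0, "wz": 0, "fingers": 0}, {"x": 0.12, "y": 0.027, "z": 0.028, "wx": 0, "wy": 0, "wz": 0, "fingers": 0}, {"x": 0.12, "y": 0.027, "z": 0.028, "wx": 0, "wy": 0, "wz": 0, "fingers": 0}, {"x": 0.12, "y": 0.027, "z": 0.028, "wx": 0, "wy": 0, "wz": 0, "fingers": 0}, {"x": 0.12, "y": 0.027, "z": 0.028, "wx": 0, "wy": 0, "wz": 0, "fingers": 0}, {"x": 0.12, "y": 0.027, "z": 0.028, "wx": 0, "wy": 0, "wz": 0, "fingers": 0}, {"x": 0.12, "y": 0.027, "z": 0.028, "wx": 0, "wy": 0, "wz": 0, "fingers": 0}, {"x": 0.12, "y": 0.027, "z": 0.028, "wx": 0, "wy": 0, "wz": 0, "fingers": 0}, {"x": 0.12, "y": 0.027, "z": 0.028, "wx": 0, "wy": 0, "wz": 0, "fingers": 0}, {"x": 0.12, "y": 0.027, "z": 0.028, "wx": 0, "wy": 0, "wz": 0, "fingers": 0}, {"x": 0.12, "y": 0.025, "z": 0.028, "wx": 0, "wy": 0, "wz": 0, "fingers": 0}, {"x": 0, "y": 0, "z": 0, "wx": 0, "wy": 0.035, "wz": 0, "fingers": 0}, {"x": 0, "y": 0, "z": 0, "wx": 0, "wy": 0.035, "wz": 0, "fingers": 0}, {"x": 0, "y": 0, "z": 0, "wx": 0, "wy": 0.035, "wz": 0, "fingers": 0}, {"x": 0, "y": 0, "z": 0, "wx": 0, "wy": 0.034, "wz": 0, "fingers": 0}]'

```text
time_s: 4.0
ee_pos: [0.5915, 0.1346, 0.2277]
tool_rot: [3.141, -0.441, 1.505]
force: [-0.5, 0.0, -0.9]
width: 0.0942
grip_force: 0.0
```

Request:
send_rows --commands '[{"x": 0, "y": 0, "z": 0, "wx": 0, "wy": 0, "wz": 0, "fingers": 0}, {"x": 0, "y": 0, "z": 0, "wx": 0, "wy": 0, "wz": 0, "fingers": 0}]'

```text
time_s: 4.2
ee_pos: [0.5912, 0.1335, 0.2266]
tool_rot: [-3.14, -0.435, 1.503]
force: [-0.1, 0.3, 0.3]
width: 0.0943
grip_force: 0.0
```

```bash
python3 -c "
from h import *
snap('w3')"
```

```text
4.2 [0.5912 0.1335 0.2266] [-3.14   -0.4352  1.5032] [-0.1665  0.2301  1.5358  0.4369  1.437  -0.1719]
```

View pics/w3.png

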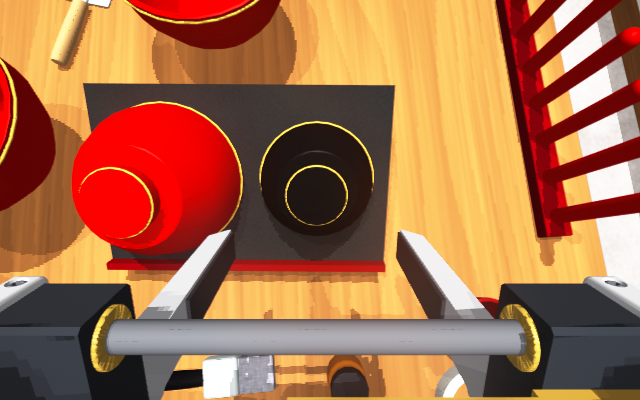

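The medium foot ring is centred at about (316.5,196), 63 px wide. The large foot is at about (117,203). The ledge looks level in the image, so the yaw matches the stand.

Run:
```python
from h import *
c=cam('w3');T=lambda x,y:(x/3+215,y/3+125); S=lambda x,y:(x/3+200,y/3+130)
m=tri([("top",T(181,114)),("side",S(188,266)),(c,(316.5,196))]);print(m)
l=tri([("top",T(170,282)),("side",S(407,273)),(c,(117,203.5))]);print(l)
from workcell import sensors; s=sensors.read_state(); R=Rn.from_euler("xyz",s["tool_rot"])
q=R.inv().apply(m[0]-s["ee_pos"]);print("med in tool mm",q*1e3)
# ray of wrist camera at that tool depth
K,P=c; o=R.inv().apply(P[:3,3]-s["ee_pos"]); A=np.linalg.inv(K)@[316.5,196,1]; d=R.inv().apply(P[:3,:3]@[A[0],-A[1],-A[2]])
for z in(.09,.1): print(z,(o+d*(z-o[2])/d[2])*1e3)
print("range",K[0,0]*52/63,"cam depth of point",-(P[:3,:3].T@(m[0]-P[:3,3]))[2])
rel(m[0],Rt(1.505,25))
```

```text
(array([0.5945, 0.1772, 0.1362]), array([ 0.0912,  0.3584, -0.1145, -0.0854,  0.0567, -0.0424]))
(array([0.4374, 0.1769, 0.1632]), array([ 0.011 ,  0.073 , -0.0852,  0.0022, -0.0106,  0.0034]))
med in tool mm [  0.8259   0.2739 100.613 ]
0.09 [ 3.6183  0.1921 90.    ]
0.1 [  0.9513   0.2227 100.    ]
range 274.77392930397406 cam depth of point 0.28944291703236014
shift [0.0028 0.0009 0.3354] turn [-0.0001  0.0003  0.0001]
```

Request:
send_rows --newtons 25 --commands '[{"x": 0.003, "y": 0.001, "z": 0.06, "wx": 0, "wy": 0, "wz": 0, "fingers": 0}, {"x": 0, "y": 0, "z": 0.08, "wx": 0, "wy": 0, "wz": 0, "fingers": 0}, {"x": 0, "y": 0, "z": 0.08, "wx": 0, "wy": 0, "wz": 0, "fingers": 0}, {"x": 0, "y": 0, "z": 0.06, "wx": 0, "wy": 0, "wz": 0, "fingers": 0}, {"x": 0, "y": 0, "z": 0.05, "wx": 0, "wy": 0, "wz": 0, "fingers": 0}, {"x": 0, "y": 0, "z": 0.03, "wx": 0, "wy": 0, "wz": 0, "fingers": 0}, {"x": 0, "y": 0, "z": 0.02, "wx": 0, "wy": 0, "wz": 0, "fingers": 0}, {"x": 0, "y": 0, "z": 0, "wx": 0, "wy": 0, "wz": 0, "fingers": 0}, {"x": 0, "y": 0, "z": 0, "wx": 0, "wy": 0, "wz": 0, "fingers": 0}]'

```text
time_s: 5.15
ee_pos: [0.5955, 0.1825, 0.1245]
tool_rot: [3.14, -0.437, 1.507]
force: [0.3, -0.1, 0.6]
width: 0.0939
grip_force: 0.0
```

Request:
send_rows --newtons 25 --commands '[{"x": 0, "y": 0, "z": 0, "wx": 0, "wy": 0, "wz": 0, "fingers": 0.2}, {"x": 0, "y": 0, "z": 0, "wx": 0, "wy": 0, "wz": 0, "fingers": 0.3}, {"x": 0, "y": 0, "z": 0, "wx": 0, "wy": 0, "wz": 0, "fingers": 0.4}, {"x": 0, "y": 0, "z": 0, "wx": 0, "wy": 0, "wz": 0, "fingers": 0.5}, {"x": 0, "y": 0, "z": 0, "wx": 0, "wy": 0, "wz": 0, "fingers": 0.6}, {"x": 0, "y": 0, "z": 0, "wx": 0, "wy": 0, "wz": 0, "fingers": 0.8}, {"x": 0, "y": 0, "z": 0, "wx": 0, "wy": 0, "wz": 0, "fingers": 1}, {"x": 0, "y": 0, "z": 0, "wx": 0, "wy": 0, "wz": 0, "fingers": 1}, {"x": 0, "y": 0, "z": 0, "wx": 0, "wy": 0, "wz": 0, "fingers": 1}]'

```text
time_s: 6.05
ee_pos: [0.595, 0.1823, 0.1248]
tool_rot: [3.141, -0.437, 1.507]
force: [-0.6, -2.5, 5.8]
width: 0.0515
grip_force: 30.5
```

Request:
send_rows --commands '[{"x": 0, "y": 0, "z": -0.01, "wx": 0, "wy": 0, "wz": 0, "fingers": 1}, {"x": 0, "y": 0, "z": -0.02, "wx": 0, "wy": 0, "wz": 0, "fingers": 1}, {"x": 0, "y": 0, "z": -0.04, "wx": 0, "wy": 0, "wz": 0, "fingers": 1}, {"x": 0, "y": 0, "z": -0.06, "wx": 0, "wy": 0, "wz": 0, "fingers": 1}, {"x": 0, "y": 0, "z": -0.06, "wx": 0, "wy": 0, "wz": 0, "fingers": 1}, {"x": 0, "y": 0, "z": -0.06, "wx": 0, "wy": 0, "wz": 0, "fingers": 1}, {"x": 0, "y": 0, "z": -0.06, "wx": 0, "wy": 0, "wz": 0, "fingers": 1}, {"x": 0, "y": 0, "z": -0.06, "wx": 0, "wy": 0, "wz": 0, "fingers": 1}, {"x": 0, "y": 0, "z": -0.03, "wx": 0, "wy": 0, "wz": 0, "fingers": 1}, {"x": 0, "y": 0, "z": 0, "wx": 0, "wy": -0.02, "wz": 0, "fingers": 1}, {"x": 0, "y": 0, "z": 0, "wx": 0, "wy": -0.03, "wz": 0, "fingers": 1}, {"x": 0, "y": 0, "z": 0, "wx": 0, "wy": -0.03, "wz": 0, "fingers": 1}, {"x": 0, "y": 0, "z": 0, "wx": 0, "wy": -0.03, "wz": 0, "fingers": 1}, {"x": 0, "y": 0, "z": 0, "wx": 0, "wy": -0.029, "wz": 0, "fingers": 1}, {"x": 0, "y": 0, "z": 0, "wx": 0, "wy": 0, "wz": 0, "fingers": 1}, {"x": 0, "y": 0, "z": 0, "wx": 0, "wy": 0, "wz": 0, "fingers": 1}]'

```text
time_s: 7.65
ee_pos: [0.5911, 0.1326, 0.2322]
tool_rot: [-3.14, -0.001, 1.507]
force: [0.1, -0.8, -1.3]
width: 0.0518
grip_force: 29.3
```

```bash
python3 -c "
from h import *
rel([.525,-.241,.22],Rt(.9))
rel([.525,-.241,.22],Rt(1.505))"
```

```text
shift [-1.2568 -0.1408  0.0389] turn [-0.0005 -0.0003  0.1933]
shift [-1.2568 -0.1408  0.0389] turn [-0.0004 -0.0004  0.0007]
```

Request:
send_rows --commands '[{"x": -0.03, "y": -0.008, "z": 0, "wx": 0, "wy": 0, "wz": 0, "fingers": 1}, {"x": -0.06, "y": -0.009, "z": 0, "wx": 0, "wy": 0, "wz": 0, "fingers": 1}, {"x": -0.09, "y": -0.009, "z": 0, "wx": 0, "wy": 0, "wz": 0, "fingers": 1}, {"x": -0.1, "y": -0.009, "z": 0, "wx": 0, "wy": 0, "wz": 0, "fingers": 1}, {"x": -0.1, "y": -0.009, "z": 0, "wx": 0, "wy": 0, "wz": 0, "fingers": 1}, {"x": -0.1, "y": -0.009, "z": 0, "wx": 0, "wy": 0, "wz": 0, "fingers": 1}, {"x": -0.1, "y": -0.009, "z": 0, "wx": 0, "wy": 0, "wz": 0, "fingers": 1}, {"x": -0.1, "y": -0.009, "z": 0, "wx": 0, "wy": 0, "wz": 0, "fingers": 1}, {"x": -0.1, "y": -0.009, "z": 0, "wx": 0, "wy": 0, "wz": 0, "fingers": 1}, {"x": -0.1, "y": -0.009, "z": 0, "wx": 0, "wy": 0, "wz": 0, "fingers": 1}, {"x": -0.1, "y": -0.009, "z": 0.005, "wx": 0, "wy": 0, "wz": 0, "fingers": 1}, {"x": -0.1, "y": -0.009, "z": 0.01, "wx": 0, "wy": 0, "wz": 0, "fingers": 1}, {"x": -0.09, "y": -0.009, "z": 0.01, "wx": 0, "wy": 0, "wz": 0, "fingers": 1}, {"x": -0.06, "y": -0.009, "z": 0.01, "wx": 0, "wy": 0, "wz": 0, "fingers": 1}, {"x": -0.027, "y": -0.009, "z": 0.005, "wx": 0, "wy": 0, "wz": 0, "fingers": 1}, {"x": 0, "y": -0.007, "z": 0, "wx": 0, "wy": 0, "wz": 0, "fingers": 1}, {"x": 0, "y": 0, "z": 0, "wx": 0, "wy": 0, "wz": 0, "fingers": 1}, {"x": 0, "y": 0, "z": 0, "wx": 0, "wy": 0, "wz": 0, "fingers": 1}]'

```text
time_s: 9.45
ee_pos: [0.5249, -0.2409, 0.2209]
tool_rot: [3.141, -0.0, 1.507]
force: [-0.4, 0.0, 0.0]
width: 0.0514
grip_force: 29.3
```

Run:
```python
from h import *
from workcell import capture
import cv2
c=capture("side")["color"][:,:,::-1]
i=cv2.resize(c[60:220,260:420],None,fx=3.5,fy=3.5,interpolation=cv2.INTER_CUBIC); cv2.imwrite("pics/s2.png",i)
rel([.525,-.241,.0855],Rt(1.505))
```

```text
shift [-0.0007 -0.0006  0.4513] turn [ 0.0002 -0.      0.0007]
```

View pics/s2.png

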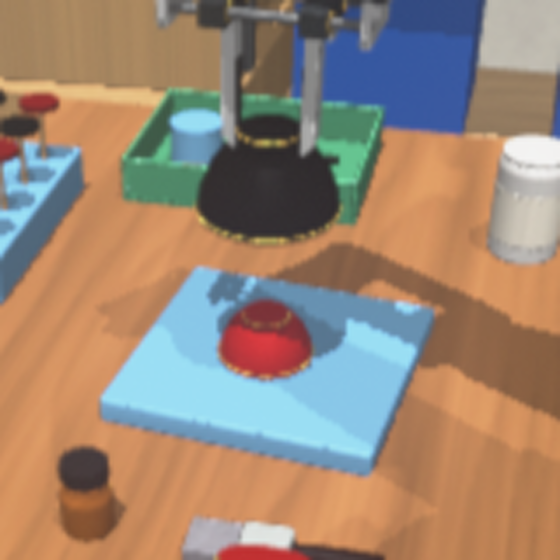

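The side view shows the medium bowl held level, directly above the small bowl at about (265,340) in the crop. Lowering.

Request:
send_rows --commands '[{"x": 0, "y": 0, "z": 0.03, "wx": 0, "wy": 0, "wz": 0, "fingers": 1}, {"x": 0, "y": 0, "z": 0.05, "wx": 0, "wy": 0, "wz": 0, "fingers": 1}, {"x": 0, "y": 0, "z": 0.05, "wx": 0, "wy": 0, "wz": 0, "fingers": 1}, {"x": 0, "y": 0, "z": 0.05, "wx": 0, "wy": 0, "wz": 0, "fingers": 1}, {"x": 0, "y": 0, "z": 0.05, "wx": 0, "wy": 0, "wz": 0, "fingers": 1}, {"x": 0, "y": 0, "z": 0.05, "wx": 0, "wy": 0, "wz": 0, "fingers": 1}, {"x": 0, "y": 0, "z": 0.04, "wx": 0, "wy": 0, "wz": 0, "fingers": 1}, {"x": 0, "y": 0, "z": 0.04, "wx": 0, "wy": 0, "wz": 0, "fingers": 1}, {"x": 0, "y": 0, "z": 0.03, "wx": 0, "wy": 0, "wz": 0, "fingers": 1}, {"x": 0, "y": 0, "z": 0.02, "wx": 0, "wy": 0, "wz": 0, "fingers": 1}, {"x": 0, "y": 0, "z": 0.01, "wx": 0, "wy": 0, "wz": 0, "fingers": 1}, {"x": 0, "y": 0, "z": 0.005, "wx": 0, "wy": 0, "wz": 0, "fingers": 1}, {"x": 0, "y": 0, "z": 0.005, "wx": 0, "wy": 0, "wz": 0, "fingers": 1}, {"x": 0, "y": 0, "z": 0, "wx": 0, "wy": 0, "wz": 0, "fingers": 1}]'

```text
time_s: 10.9
ee_pos: [0.5252, -0.2417, 0.0919]
tool_rot: [3.141, 0.0, 1.506]
force: [0.2, 0.7, -1.1]
width: 0.0515
grip_force: 29.3
```

Request:
send_rows --commands '[{"x": 0, "y": 0, "z": 0.005, "wx": 0, "wy": 0, "wz": 0, "fingers": 1}, {"x": 0, "y": 0, "z": 0.005, "wx": 0, "wy": 0, "wz": 0, "fingers": 1}, {"x": 0, "y": 0, "z": 0, "wx": 0, "wy": 0, "wz": 0, "fingers": 1}]'

```text
time_s: 11.2
ee_pos: [0.5248, -0.2415, 0.0884]
tool_rot: [-3.141, -0.0, 1.506]
force: [0.2, -0.6, -0.9]
width: 0.0514
grip_force: 29.3
```

Request:
send_rows --commands '[{"x": 0, "y": 0, "z": 0.004, "wx": 0, "wy": 0, "wz": 0, "fingers": 1}, {"x": 0, "y": 0, "z": 0.003, "wx": 0, "wy": 0, "wz": 0, "fingers": 1}, {"x": 0, "y": 0, "z": 0, "wx": 0, "wy": 0, "wz": 0, "fingers": 1}]'

```text
time_s: 11.5
ee_pos: [0.5248, -0.2415, 0.0863]
tool_rot: [-3.141, -0.0, 1.506]
force: [-0.4, 0.4, -0.4]
width: 0.0516
grip_force: 29.3
```

Request:
send_rows --commands '[{"x": 0, "y": 0, "z": 0.003, "wx": 0, "wy": 0, "wz": 0, "fingers": 1}, {"x": 0, "y": 0, "z": 0, "wx": 0, "wy": 0, "wz": 0, "fingers": 1}]'

```text
time_s: 11.7
ee_pos: [0.5248, -0.2415, 0.0854]
tool_rot: [-3.141, -0.0, 1.506]
force: [0.7, 0.2, -1.1]
width: 0.0514
grip_force: 29.3
```

Request:
send_rows --commands '[{"x": 0, "y": 0, "z": 0.003, "wx": 0, "wy": 0, "wz": 0, "fingers": 1}, {"x": 0, "y": 0, "z": 0, "wx": 0, "wy": 0, "wz": 0, "fingers": 1}]'

```text
time_s: 11.9
ee_pos: [0.5249, -0.2415, 0.0845]
tool_rot: [-3.141, -0.0, 1.506]
force: [-0.5, -0.4, -1.1]
width: 0.0515
grip_force: 29.3
```

Request:
send_rows --commands '[{"x": 0, "y": 0, "z": 0.003, "wx": 0, "wy": 0, "wz": 0, "fingers": 1}, {"x": 0, "y": 0, "z": 0, "wx": 0, "wy": 0, "wz": 0, "fingers": 1}]'

```text
time_s: 12.1
ee_pos: [0.5248, -0.2415, 0.0836]
tool_rot: [-3.141, -0.0, 1.506]
force: [0.1, -0.2, -1.2]
width: 0.0515
grip_force: 29.3
```

Request:
send_rows --commands '[{"x": 0, "y": 0, "z": 0.003, "wx": 0, "wy": 0, "wz": 0, "fingers": 1}, {"x": 0, "y": 0, "z": 0, "wx": 0, "wy": 0, "wz": 0, "fingers": 1}]'

```text
time_s: 12.3
ee_pos: [0.5248, -0.2415, 0.0827]
tool_rot: [-3.141, -0.0, 1.506]
force: [1.4, 0.5, -0.6]
width: 0.0513
grip_force: 29.3
```

Request:
send_rows --commands '[{"x": 0, "y": 0, "z": 0.003, "wx": 0, "wy": 0, "wz": 0, "fingers": 1}, {"x": 0, "y": 0, "z": 0, "wx": 0, "wy": 0, "wz": 0, "fingers": 1}]'

```text
time_s: 12.5
ee_pos: [0.5249, -0.2415, 0.0818]
tool_rot: [-3.141, -0.0, 1.506]
force: [0.0, 0.1, -1.1]
width: 0.0513
grip_force: 29.3
```

Request:
send_rows --commands '[{"x": 0, "y": 0, "z": 0.003, "wx": 0, "wy": 0, "wz": 0, "fingers": 1}, {"x": 0, "y": 0, "z": 0, "wx": 0, "wy": 0, "wz": 0, "fingers": 1}]'

```text
time_s: 12.7
ee_pos: [0.525, -0.2416, 0.081]
tool_rot: [3.142, 0.0, 1.506]
force: [-0.8, -0.0, -1.2]
width: 0.0514
grip_force: 29.3
```

Request:
send_rows --commands '[{"x": 0, "y": 0, "z": 0.003, "wx": 0, "wy": 0, "wz": 0, "fingers": 1}, {"x": 0, "y": 0, "z": 0, "wx": 0, "wy": 0, "wz": 0, "fingers": 1}]'

```text
time_s: 12.9
ee_pos: [0.5251, -0.2416, 0.0809]
tool_rot: [3.141, 0.0, 1.506]
force: [-0.3, 1.7, 3.6]
width: 0.0516
grip_force: 28.7
```

Request:
send_rows --newtons 5 --commands '[{"x": 0, "y": 0, "z": 0.001, "wx": 0, "wy": 0, "wz": 0, "fingers": 1}, {"x": 0, "y": 0, "z": 0, "wx": 0, "wy": 0, "wz": 0, "fingers": 1}, {"x": 0, "y": 0, "z": 0, "wx": 0, "wy": 0, "wz": 0, "fingers": 0.42}, {"x": 0, "y": 0, "z": 0, "wx": 0, "wy": 0, "wz": 0, "fingers": 0.38}, {"x": 0, "y": 0, "z": 0, "wx": 0, "wy": 0, "wz": 0, "fingers": 0.3}, {"x": 0, "y": 0, "z": 0, "wx": 0, "wy": 0, "wz": 0, "fingers": 0.15}, {"x": 0, "y": 0, "z": 0, "wx": 0, "wy": 0, "wz": 0, "fingers": 0}, {"x": 0, "y": 0, "z": 0, "wx": 0, "wy": 0, "wz": 0, "fingers": 0}, {"x": 0, "y": 0, "z": 0, "wx": 0, "wy": 0, "wz": 0, "fingers": 0}]'

```text
time_s: 13.8
ee_pos: [0.5282, -0.243, 0.0832]
tool_rot: [3.135, 0.003, 1.506]
force: [4.0, 0.9, 13.0]
width: 0.093
grip_force: 6.3
```

Request:
send_rows --commands '[{"x": 0, "y": 0, "z": -0.03, "wx": 0, "wy": 0, "wz": 0, "fingers": 0}, {"x": 0, "y": 0, "z": -0.06, "wx": 0, "wy": 0, "wz": 0, "fingers": 0}, {"x": 0, "y": 0, "z": -0.08, "wx": 0, "wy": 0, "wz": 0, "fingers": 0}, {"x": 0, "y": 0, "z": -0.1, "wx": 0, "wy": 0, "wz": 0, "fingers": 0}, {"x": 0, "y": 0, "z": -0.1, "wx": 0, "wy": 0, "wz": 0, "fingers": 0}, {"x": 0, "y": 0, "z": -0.1, "wx": 0, "wy": 0, "wz": 0, "fingers": 0}, {"x": 0, "y": 0, "z": -0.1, "wx": 0, "wy": 0, "wz": 0, "fingers": 0}, {"x": 0, "y": 0, "z": -0.1, "wx": 0, "wy": 0, "wz": 0, "fingers": 0}, {"x": 0, "y": 0, "z": -0.03, "wx": 0, "wy": 0, "wz": 0, "fingers": 0}, {"x": 0, "y": 0, "z": 0, "wx": 0, "wy": 0, "wz": 0, "fingers": 0}, {"x": 0, "y": 0, "z": 0, "wx": 0, "wy": 0, "wz": 0, "fingers": 0}]'

```text
time_s: 14.9
ee_pos: [0.5238, -0.241, 0.2875]
tool_rot: [-3.138, -0.002, 1.506]
force: [1.2, 1.2, 0.4]
width: 0.094
grip_force: 0.0
```

Run:
```python
from h import *
snap('w4')
F=np.array([.4374,.1769,.1632]); R=Rt(1.505,25); a=-R.apply([0,0,1]); print(F+.1*a)
rel(F+.1*a,Rt(1.505))
```

```text
14.9 [ 0.5238 -0.241   0.2875] [-3.1379 -0.0018  1.5059] [-0.5812  0.1624  1.425  -0.0002  1.5583 -0.5163]
[0.4346 0.1347 0.2538]
shift [ 1.23   -0.3769  0.1153] turn [-0.0014 -0.0007  0.0003]
```

View pics/w4.png

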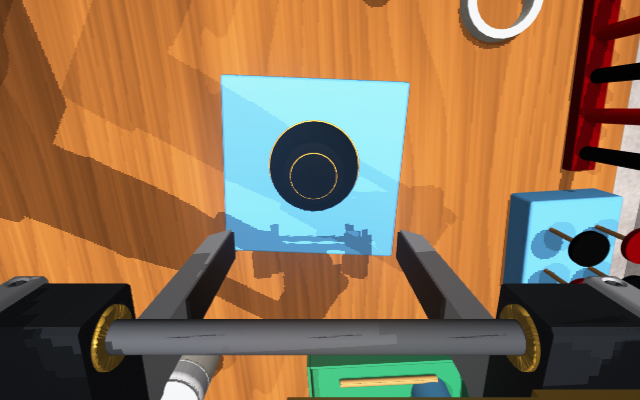

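The medium bowl stands on the pad with its rim centred at (314.5,165.5) and foot at (313.5,176), with nothing of the small bowl showing. The fingertips brushed the shoulder as they opened, so next time I'll grip higher and open less.

Run:
```python
from h import *
c=cam('w4'); print(ray(c,(314.5,165.5),.025),ray(c,(313.5,176),.098))
```

```text
[ 0.5213 -0.2395  0.025 ] [ 0.5207 -0.2391  0.098 ]
```

Request:
send_rows --commands '[{"x": 0.05, "y": -0.02, "z": 0, "wx": 0, "wy": 0, "wz": 0, "fingers": 0}, {"x": 0.1, "y": -0.03, "z": 0, "wx": 0, "wy": 0, "wz": 0, "fingers": 0}, {"x": 0.12, "y": -0.037, "z": 0, "wx": 0, "wy": 0, "wz": 0, "fingers": 0}, {"x": 0.12, "y": -0.037, "z": 0, "wx": 0, "wy": 0, "wz": 0, "fingers": 0}, {"x": 0.12, "y": -0.037, "z": 0, "wx": 0, "wy": 0, "wz": 0, "fingers": 0}, {"x": 0.12, "y": -0.037, "z": 0, "wx": 0, "wy": 0, "wz": 0, "fingers": 0}, {"x": 0.12, "y": -0.037, "z": 0, "wx": 0, "wy": 0, "wz": 0, "fingers": 0}, {"x": 0.12, "y": -0.037, "z": 0.02, "wx": 0, "wy": 0, "wz": 0, "fingers": 0}, {"x": 0.12, "y": -0.037, "z": 0.02, "wx": 0, "wy": 0, "wz": 0, "fingers": 0}, {"x": 0.11, "y": -0.034, "z": 0.02, "wx": 0, "wy": 0, "wz": 0, "fingers": 0}, {"x": 0.09, "y": -0.02, "z": 0.02, "wx": 0, "wy": 0, "wz": 0, "fingers": 0}, {"x": 0.04, "y": -0.014, "z": 0.02, "wx": 0, "wy": 0, "wz": 0, "fingers": 0}, {"x": 0, "y": 0, "z": 0, "wx": 0, "wy": 0.035, "wz": 0, "fingers": 0}, {"x": 0, "y": 0, "z": 0, "wx": 0, "wy": 0.035, "wz": 0, "fingers": 0}, {"x": 0, "y": 0, "z": 0, "wx": 0, "wy": 0.035, "wz": 0, "fingers": 0}, {"x": 0, "y": 0, "z": 0, "wx": 0, "wy": 0.034, "wz": 0, "fingers": 0}, {"x": 0, "y": 0, "z": 0, "wx": 0, "wy": 0, "wz": 0, "fingers": 0}, {"x": 0, "y": 0, "z": 0, "wx": 0, "wy": 0, "wz": 0, "fingers": 0}]'

```text
time_s: 16.75
ee_pos: [0.4355, 0.1333, 0.2591]
tool_rot: [-3.139, -0.435, 1.503]
force: [0.3, 0.6, -0.5]
width: 0.0942
grip_force: 0.0
```

Run:
```python
from h import *
snap('w5'); c=cam('w5')
import cv2
from workcell import sensors; s=sensors.read_state(); R=Rn.from_euler("xyz",s["tool_rot"])
# gold ring of the large foot: yellow pixels near the expected place
i=cv2.cvtColor(cv2.imread("pics/w5.png"),cv2.COLOR_BGR2HSV)
F=np.array([.4373,.176,.1673]); u=proj(c,F); print("expected px",u)
m=cv2.inRange(i,(15,110,110),(35,255,255)); ys,xs=np.nonzero(m)
k=np.hypot(xs-u[0],ys-u[1]); k=(k>20)&(k<55); print(k.sum()); pts=np.c_[xs[k],ys[k]].astype(np.float32); e=cv2.fitEllipse(pts); print(e)
uv=e[0]; K,P=c; o=R.inv().apply(P[:3,3]-s["ee_pos"]); A=np.linalg.inv(K)@[*uv,1]; d=R.inv().apply(P[:3,:3]@[A[0],-A[1],-A[2]])
for z in(.095,.1,.105): print(z,(o+d*(z-o[2])/d[2])*1e3)
a=-R.apply([0,0,1]); rel(F-.011*a,Rt(1.505,25))
```

```text
16.75 [0.4355 0.1333 0.2591] [-3.1394 -0.4353  1.5029] [-0.2283 -0.1397  1.8533  0.4298  1.5105 -0.2052]
expected px [315.     197.5244]
230
((315.1942443847656, 196.4279327392578), (62.494571685791016, 64.59928894042969), 91.59680938720703)
0.095 [ 1.9717 -0.9023 95.    ]
0.1 [  0.6316  -0.9067 100.    ]
0.105 [ -0.7084  -0.9111 105.    ]
shift [-0.0025 -0.0036  0.3748] turn [-0.0003  0.0003  0.0001]
```

Request:
send_rows --newtons 30 --commands '[{"x": 0, "y": -0.003, "z": 0.06, "wx": 0, "wy": 0, "wz": 0, "fingers": 0}, {"x": 0, "y": 0, "z": 0.08, "wx": 0, "wy": 0, "wz": 0, "fingers": 0}, {"x": 0, "y": 0, "z": 0.08, "wx": 0, "wy": 0, "wz": 0, "fingers": 0}, {"x": 0, "y": 0, "z": 0.06, "wx": 0, "wy": 0, "wz": 0, "fingers": 0}, {"x": 0, "y": 0, "z": 0.045, "wx": 0, "wy": 0, "wz": 0, "fingers": 0}, {"x": 0, "y": 0, "z": 0.03, "wx": 0, "wy": 0, "wz": 0, "fingers": 0}, {"x": 0, "y": 0, "z": 0.02, "wx": 0, "wy": 0, "wz": 0, "fingers": 0}, {"x": 0, "y": 0, "z": 0, "wx": 0, "wy": 0, "wz": 0, "fingers": 0}, {"x": 0, "y": 0, "z": 0, "wx": 0, "wy": 0, "wz": 0, "fingers": 0}]'

```text
time_s: 17.7
ee_pos: [0.4386, 0.1816, 0.1585]
tool_rot: [3.14, -0.436, 1.507]
force: [0.1, 0.8, 0.2]
width: 0.094
grip_force: 0.0
```

Request:
send_rows --newtons 30 --commands '[{"x": 0, "y": 0, "z": 0, "wx": 0, "wy": 0, "wz": 0, "fingers": 0.2}, {"x": 0, "y": 0, "z": 0, "wx": 0, "wy": 0, "wz": 0, "fingers": 0.3}, {"x": 0, "y": 0, "z": 0, "wx": 0, "wy": 0, "wz": 0, "fingers": 0.4}, {"x": 0, "y": 0, "z": 0, "wx": 0, "wy": 0, "wz": 0, "fingers": 0.5}, {"x": 0, "y": 0, "z": 0, "wx": 0, "wy": 0, "wz": 0, "fingers": 0.6}, {"x": 0, "y": 0, "z": 0, "wx": 0, "wy": 0, "wz": 0, "fingers": 0.8}, {"x": 0, "y": 0, "z": 0, "wx": 0, "wy": 0, "wz": 0, "fingers": 1}, {"x": 0, "y": 0, "z": 0, "wx": 0, "wy": 0, "wz": 0, "fingers": 1}, {"x": 0, "y": 0, "z": 0, "wx": 0, "wy": 0, "wz": 0, "fingers": 1}]'

```text
time_s: 18.6
ee_pos: [0.4383, 0.1814, 0.158]
tool_rot: [3.141, -0.436, 1.506]
force: [-0.6, -0.9, 0.2]
width: 0.0555
grip_force: 30.0
```

Request:
send_rows --commands '[{"x": 0, "y": 0, "z": -0.01, "wx": 0, "wy": 0, "wz": 0, "fingers": 1}, {"x": 0, "y": 0, "z": -0.02, "wx": 0, "wy": 0, "wz": 0, "fingers": 1}, {"x": 0, "y": 0, "z": -0.04, "wx": 0, "wy": 0, "wz": 0, "fingers": 1}, {"x": 0, "y": 0, "z": -0.06, "wx": 0, "wy": 0, "wz": 0, "fingers": 1}, {"x": 0, "y": 0, "z": -0.06, "wx": 0, "wy": 0, "wz": 0, "fingers": 1}, {"x": 0, "y": 0, "z": -0.06, "wx": 0, "wy": 0, "wz": 0, "fingers": 1}, {"x": 0, "y": 0, "z": -0.06, "wx": 0, "wy": 0, "wz": 0, "fingers": 1}, {"x": 0, "y": 0, "z": -0.05, "wx": 0, "wy": 0, "wz": 0, "fingers": 1}, {"x": 0, "y": 0, "z": -0.02, "wx": 0, "wy": 0, "wz": 0, "fingers": 1}, {"x": 0, "y": 0, "z": 0, "wx": 0, "wy": -0.02, "wz": 0, "fingers": 1}, {"x": 0, "y": 0, "z": 0, "wx": 0, "wy": -0.03, "wz": 0, "fingers": 1}, {"x": 0, "y": 0, "z": 0, "wx": 0, "wy": -0.03, "wz": 0, "fingers": 1}, {"x": 0, "y": 0, "z": 0, "wx": 0, "wy": -0.03, "wz": 0, "fingers": 1}, {"x": 0, "y": 0, "z": 0, "wx": 0, "wy": -0.029, "wz": 0, "fingers": 1}, {"x": 0, "y": 0, "z": 0, "wx": 0, "wy": 0, "wz": 0, "fingers": 1}, {"x": 0, "y": 0, "z": 0, "wx": 0, "wy": 0, "wz": 0, "fingers": 1}]'

```text
time_s: 20.2
ee_pos: [0.4345, 0.134, 0.2608]
tool_rot: [-3.14, -0.002, 1.508]
force: [-0.1, -0.5, -2.3]
width: 0.0551
grip_force: 30.0
```

```bash
python3 -c "
from h import *
rel([.522,-.2395,.245],Rt(1.505))"
```

```text
shift [-1.2243  0.37    0.0501] turn [-0.0005 -0.0006  0.0008]
```

Request:
send_rows --commands '[{"x": -0.03, "y": 0.01, "z": 0, "wx": 0, "wy": 0, "wz": 0, "fingers": 1}, {"x": -0.06, "y": 0.02, "z": 0, "wx": 0, "wy": 0, "wz": 0, "fingers": 1}, {"x": -0.09, "y": 0.027, "z": 0, "wx": 0, "wy": 0, "wz": 0, "fingers": 1}, {"x": -0.1, "y": 0.03, "z": 0, "wx": 0, "wy": 0, "wz": 0, "fingers": 1}, {"x": -0.1, "y": 0.03, "z": 0, "wx": 0, "wy": 0, "wz": 0, "fingers": 1}, {"x": -0.1, "y": 0.03, "z": 0, "wx": 0, "wy": 0, "wz": 0, "fingers": 1}, {"x": -0.1, "y": 0.03, "z": 0, "wx": 0, "wy": 0, "wz": 0, "fingers": 1}, {"x": -0.1, "y": 0.03, "z": 0, "wx": 0, "wy": 0, "wz": 0, "fingers": 1}, {"x": -0.1, "y": 0.03, "z": 0, "wx": 0, "wy": 0, "wz": 0, "fingers": 1}, {"x": -0.1, "y": 0.03, "z": 0, "wx": 0, "wy": 0, "wz": 0, "fingers": 1}, {"x": -0.1, "y": 0.03, "z": 0.01, "wx": 0, "wy": 0, "wz": 0, "fingers": 1}, {"x": -0.09, "y": 0.027, "z": 0.01, "wx": 0, "wy": 0, "wz": 0, "fingers": 1}, {"x": -0.07, "y": 0.021, "z": 0.01, "wx": 0, "wy": 0, "wz": 0, "fingers": 1}, {"x": -0.05, "y": 0.015, "z": 0.01, "wx": 0, "wy": 0, "wz": 0, "fingers": 1}, {"x": -0.034, "y": 0.01, "z": 0.01, "wx": 0, "wy": 0, "wz": 0, "fingers": 1}, {"x": 0, "y": 0, "z": 0, "wx": 0, "wy": 0, "wz": 0, "fingers": 1}, {"x": 0, "y": 0, "z": 0, "wx": 0, "wy": 0, "wz": 0, "fingers": 1}, {"x": 0, "y": 0, "z": 0, "wx": 0, "wy": 0, "wz": 0, "fingers": 1}]'

```text
time_s: 22.0
ee_pos: [0.5221, -0.2391, 0.2464]
tool_rot: [3.141, -0.0, 1.507]
force: [-0.3, 0.9, -2.4]
width: 0.055
grip_force: 30.0
```

Run:
```python
from h import *
from workcell import capture
import cv2
rel([.522,-.2395,.12],Rt(1.505))
c=capture("side")["color"][:,:,::-1].copy(); cv2.imwrite("pics/s3.png",c)
# red blob of the held bowl vs model: rim centre and foot for an upright bowl
hsv=cv2.cvtColor(c,cv2.COLOR_BGR2HSV)
m=(cv2.inRange(hsv,(0,150,70),(8,255,255))|cv2.inRange(hsv,(172,150,70),(180,255,255)))
n,lab,st,ce=cv2.connectedComponentsWithStats(m)
from workcell import sensors; p=sensors.read_state()["ee_pos"]; print(p)
t=np.linspace(0,2*np.pi,73)
for H in(.0913,.095):
    o=p-[0,0,H]; rim=np.array([proj("side",o+[.077*np.cos(a),.077*np.sin(a),0]) for a in t]); print("rim model l,r,bottom",rim[:,0].min(),rim[:,0].max(),rim[:,1].max(), "y at l,r",rim[rim[:,0].argmin(),1],rim[rim[:,0].argmax(),1])
y=cv2.inRange(hsv,(15,90,90),(35,255,255)); ys,xs=np.nonzero(y)
lo=rim.min(0)-12;hi=rim.max(0)+12; k=(xs>lo[0])&(xs<hi[0])&(ys>rim[:,1].min())&(ys<hi[1])
from collections import defaultdict
d=defaultdict(list)
for a,b in zip(xs[k],ys[k]): d[a].append(b)
print([(a,max(b)) for a,b in sorted(d.items())][::4])
print([(a,round(b,1)) for a,b in rim[::3]])
```

```text
shift [-0.0014 -0.0003  0.4215] turn [ 0.     -0.0001  0.0007]
[ 0.5222 -0.2391  0.2465]
rim model l,r,bottom 309.99039560615785 363.42701768011284 136.22460710401575 y at l,r 123.2028590755461 123.46659495671042
rim model l,r,bottom 310.01926785100954 363.3374133667997 137.41543318662767 y at l,r 124.3565365504321 124.6243111928042
[(np.int64(299), np.int64(118)), (np.int64(303), np.int64(118)), (np.int64(308), np.int64(119)), (np.int64(312), np.int64(127)), (np.int64(330), np.int64(134)), (np.int64(335), np.int64(146)), (np.int64(341), np.int64(146)), (np.int64(362), np.int64(128))]
[(np.float64(310.91548976013195), np.float64(121.1)), (np.float64(310.01926785100954), np.float64(124.4)), (np.float64(310.93631905097124), np.float64(127.7)), (np.float64(313.6802467183064), np.float64(130.9)), (np.float64(318.12271290614336), np.float64(133.6)), (np.float64(323.9839882717494), np.float64(135.7)), (np.float64(330.8431474467615), np.float64(137.0)), (np.float64(338.1713251143545), np.float64(137.4)), (np.float64(345.38540476659625), np.float64(136.8)), (np.float64(351.9130547522525), np.float64(135.3)), (np.float64(357.25604593450635), np.float64(133.0)), (np.float64(361.03928616735715), np.float64(130.1)), (np.float64(363.0377628994992), np.float64(126.9)), (np.float64(363.1802811972247), np.float64(123.5)), (np.float64(361.5346264878286), np.float64(120.3)), (np.float64(358.28172665365537), np.float64(117.4)), (np.float64(353.68636348023017), np.float64(115.0)), (np.float64(348.06999927063947), np.float64(113.2)), (np.float64(341.78863623868466), np.float64(112.2)), (np.float64(335.21625424507306), np.float64(111.9)), (np.float64(328.7326875035045), np.float64(112.4)), (np.float64(322.71382702138305), np.float64(113.6)), (np.float64(317.52164076501856), np.float64(115.6)), (np.float64(313.49157997687126), np.float64(118.1)), (np.float64(310.91548976013195), np.float64(121.1))]
```

The held bowl's rim matches the upright model to within about 2 px, so it is level and centred. Lowering.

Request:
send_rows --commands '[{"x": 0, "y": 0, "z": 0.03, "wx": 0, "wy": 0, "wz": 0, "fingers": 1}, {"x": 0, "y": 0, "z": 0.05, "wx": 0, "wy": 0, "wz": 0, "fingers": 1}, {"x": 0, "y": 0, "z": 0.05, "wx": 0, "wy": 0, "wz": 0, "fingers": 1}, {"x": 0, "y": 0, "z": 0.04, "wx": 0, "wy": 0, "wz": 0, "fingers": 1}, {"x": 0, "y": 0, "z": 0.04, "wx": 0, "wy": 0, "wz": 0, "fingers": 1}, {"x": 0, "y": 0, "z": 0.04, "wx": 0, "wy": 0, "wz": 0, "fingers": 1}, {"x": 0, "y": 0, "z": 0.04, "wx": 0, "wy": 0, "wz": 0, "fingers": 1}, {"x": 0, "y": 0, "z": 0.04, "wx": 0, "wy": 0, "wz": 0, "fingers": 1}, {"x": 0, "y": 0, "z": 0.03, "wx": 0, "wy": 0, "wz": 0, "fingers": 1}, {"x": 0, "y": 0, "z": 0.02, "wx": 0, "wy": 0, "wz": 0, "fingers": 1}, {"x": 0, "y": 0, "z": 0.01, "wx": 0, "wy": 0, "wz": 0, "fingers": 1}, {"x": 0, "y": 0, "z": 0, "wx": 0, "wy": 0, "wz": 0, "fingers": 1}]'

```text
time_s: 23.25
ee_pos: [0.5219, -0.2402, 0.1289]
tool_rot: [-3.141, -0.0, 1.506]
force: [-0.8, 0.7, -2.6]
width: 0.0551
grip_force: 30.0
```

Request:
send_rows --commands '[{"x": 0, "y": 0, "z": 0.005, "wx": 0, "wy": 0, "wz": 0, "fingers": 1}, {"x": 0, "y": 0, "z": 0.005, "wx": 0, "wy": 0, "wz": 0, "fingers": 1}, {"x": 0, "y": 0, "z": 0.003, "wx": 0, "wy": 0, "wz": 0, "fingers": 1}, {"x": 0, "y": 0, "z": 0, "wx": 0, "wy": 0, "wz": 0, "fingers": 1}]'

```text
time_s: 23.65
ee_pos: [0.522, -0.2402, 0.1254]
tool_rot: [3.142, 0.0, 1.506]
force: [0.3, -0.4, -2.3]
width: 0.055
grip_force: 30.0
```

Request:
send_rows --commands '[{"x": 0, "y": 0, "z": 0.003, "wx": 0, "wy": 0, "wz": 0, "fingers": 1}, {"x": 0, "y": 0, "z": 0.003, "wx": 0, "wy": 0, "wz": 0, "fingers": 1}, {"x": 0, "y": 0, "z": 0, "wx": 0, "wy": 0, "wz": 0, "fingers": 1}]'

```text
time_s: 23.95
ee_pos: [0.5219, -0.2401, 0.1234]
tool_rot: [-3.141, -0.0, 1.506]
force: [-0.3, -0.3, -2.5]
width: 0.0552
grip_force: 30.0
```

Request:
send_rows --commands '[{"x": 0, "y": 0, "z": 0.003, "wx": 0, "wy": 0, "wz": 0, "fingers": 1}, {"x": 0, "y": 0, "z": 0.003, "wx": 0, "wy": 0, "wz": 0, "fingers": 1}, {"x": 0, "y": 0, "z": 0, "wx": 0, "wy": 0, "wz": 0, "fingers": 1}]'

```text
time_s: 24.25
ee_pos: [0.5219, -0.2401, 0.1215]
tool_rot: [-3.141, -0.0, 1.506]
force: [0.6, -0.0, -3.4]
width: 0.0553
grip_force: 30.0
```

Request:
send_rows --commands '[{"x": 0, "y": 0, "z": 0.003, "wx": 0, "wy": 0, "wz": 0, "fingers": 1}, {"x": 0, "y": 0, "z": 0.002, "wx": 0, "wy": 0, "wz": 0, "fingers": 1}, {"x": 0, "y": 0, "z": 0, "wx": 0, "wy": 0, "wz": 0, "fingers": 1}]'

```text
time_s: 24.55
ee_pos: [0.5219, -0.2401, 0.1201]
tool_rot: [-3.141, -0.0, 1.506]
force: [-0.3, 0.5, -3.8]
width: 0.0551
grip_force: 30.0
```

Request:
send_rows --commands '[{"x": 0, "y": 0, "z": 0.003, "wx": 0, "wy": 0, "wz": 0, "fingers": 1}, {"x": 0, "y": 0, "z": 0.002, "wx": 0, "wy": 0, "wz": 0, "fingers": 1}, {"x": 0, "y": 0, "z": 0, "wx": 0, "wy": 0, "wz": 0, "fingers": 1}]'

```text
time_s: 24.85
ee_pos: [0.5219, -0.2402, 0.1186]
tool_rot: [-3.141, -0.0, 1.506]
force: [0.2, -0.1, -2.9]
width: 0.0554
grip_force: 30.0
```

Request:
send_rows --commands '[{"x": 0, "y": 0, "z": 0.003, "wx": 0, "wy": 0, "wz": 0, "fingers": 1}, {"x": 0, "y": 0, "z": 0.002, "wx": 0, "wy": 0, "wz": 0, "fingers": 1}, {"x": 0, "y": 0, "z": 0, "wx": 0, "wy": 0, "wz": 0, "fingers": 1}]'

```text
time_s: 25.15
ee_pos: [0.5219, -0.2401, 0.117]
tool_rot: [-3.141, -0.0, 1.506]
force: [-0.6, 0.3, -3.2]
width: 0.055
grip_force: 30.0
```

Request:
send_rows --commands '[{"x": 0, "y": 0, "z": 0.003, "wx": 0, "wy": 0, "wz": 0, "fingers": 1}, {"x": 0, "y": 0, "z": 0, "wx": 0, "wy": 0, "wz": 0, "fingers": 1}]'

```text
time_s: 25.35
ee_pos: [0.5222, -0.2403, 0.1166]
tool_rot: [3.141, 0.0, 1.506]
force: [0.4, 0.2, -1.1]
width: 0.0552
grip_force: 30.0
```

Request:
send_rows --commands '[{"x": 0, "y": 0, "z": 0.003, "wx": 0, "wy": 0, "wz": 0, "fingers": 1}, {"x": 0, "y": 0, "z": 0, "wx": 0, "wy": 0, "wz": 0, "fingers": 1}]'

```text
time_s: 25.55
ee_pos: [0.5223, -0.2404, 0.1164]
tool_rot: [3.141, 0.0, 1.506]
force: [-0.3, 0.7, 4.0]
width: 0.0552
grip_force: 30.0
```

Request:
send_rows --newtons 5 --commands '[{"x": 0, "y": 0, "z": 0, "wx": 0, "wy": 0, "wz": 0, "fingers": 1}, {"x": 0, "y": 0, "z": 0, "wx": 0, "wy": 0, "wz": 0, "fingers": 0.38}, {"x": 0, "y": 0, "z": 0, "wx": 0, "wy": 0, "wz": 0, "fingers": 0.34}, {"x": 0, "y": 0, "z": 0, "wx": 0, "wy": 0, "wz": 0, "fingers": 0.28}, {"x": 0, "y": 0, "z": 0, "wx": 0, "wy": 0, "wz": 0, "fingers": 0.22}, {"x": 0, "y": 0, "z": 0, "wx": 0, "wy": 0, "wz": 0, "fingers": 0.22}]'

```text
time_s: 26.15
ee_pos: [0.5219, -0.2402, 0.1152]
tool_rot: [-3.141, -0.0, 1.506]
force: [0.9, -0.2, 0.1]
width: 0.0729
grip_force: 0.0
```

Request:
send_rows --commands '[{"x": 0, "y": 0, "z": -0.02, "wx": 0, "wy": 0, "wz": 0, "fingers": 0.22}, {"x": 0, "y": 0, "z": -0.04, "wx": 0, "wy": 0, "wz": 0, "fingers": 0.22}, {"x": 0, "y": 0, "z": -0.06, "wx": 0, "wy": 0, "wz": 0, "fingers": 0.22}, {"x": 0, "y": 0, "z": -0.1, "wx": 0, "wy": 0, "wz": 0, "fingers": 0}, {"x": 0, "y": 0, "z": -0.1, "wx": 0, "wy": 0, "wz": 0, "fingers": 0}, {"x": 0, "y": 0, "z": -0.1, "wx": 0, "wy": 0, "wz": 0, "fingers": 0}, {"x": 0, "y": 0, "z": -0.1, "wx": 0, "wy": 0, "wz": 0, "fingers": 0}, {"x": 0, "y": 0, "z": -0.05, "wx": 0, "wy": 0, "wz": 0, "fingers": 0}, {"x": 0, "y": 0, "z": 0, "wx": 0, "wy": 0, "wz": 0, "fingers": 0}, {"x": 0, "y": 0, "z": 0, "wx": 0, "wy": 0, "wz": 0, "fingers": 0}]'

```text
time_s: 27.15
ee_pos: [0.5217, -0.24, 0.2858]
tool_rot: [-3.141, -0.0, 1.506]
force: [0.1, 0.8, -0.2]
width: 0.094
grip_force: 0.0
```

Run:
```python
from h import *
from workcell import capture
import cv2
snap('w6')
c=capture("side")["color"][:,:,::-1].copy()
t=np.linspace(0,2*np.pi,200)
i=cv2.resize(c[80:230,215:395],None,fx=3.3,fy=3.3,interpolation=cv2.INTER_CUBIC)
w=cv2.imread("pics/w6.png")[:260,180:460]
w=cv2.resize(w,(int(280*i.shape[0]/260*.37),int(260*.37*i.shape[0]/260)))
o=i.copy()
for H,col in((.025,(0,255,0)),(.032,(255,0,255))):
    pts=np.array([proj("side",[.522+.077*np.cos(a),-.2395+.077*np.sin(a),H]) for a in t]); pts=((pts-[215,80])*3.3).astype(int)
    for a,b in pts[::4]: o[b,a]=col
o[:w.shape[0],-w.shape[1]:]=w
cv2.imwrite("pics/s4.png",o); print(o.shape)
```

```text
27.15 [ 0.5217 -0.24    0.2858] [-3.1409 -0.0004  1.506 ] [-0.5819  0.1556  1.4363 -0.      1.5506 -0.5171]
(495, 594, 3)
```

View pics/s4.png

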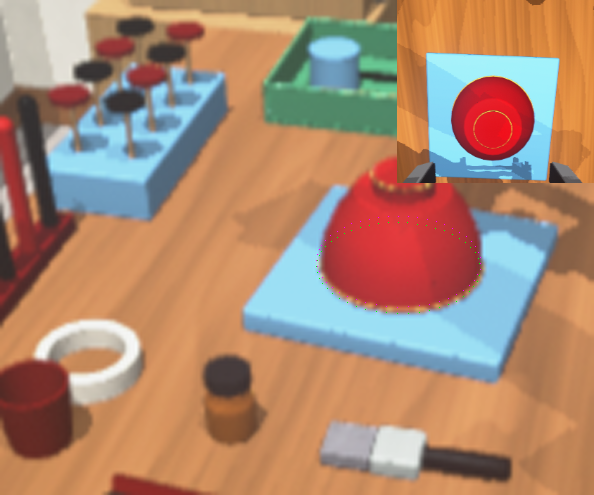

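The large bowl covers the nest at about (400,240), with its rim flat on the pad and in line with the modelled circle. The jar, cup, tape and brush are where they were.

```bash
python3 -c "
from workcell import job_done
print(job_done())"
```

```text
the job is handed in; nothing more can be done
None
```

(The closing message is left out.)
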